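# Close the chip extractor's cover and hold it down

## Robot

A 6-joint arm with a two-finger parallel gripper is mounted at the origin on the work surface. World frame = base frame: x ahead of the robot, y to its left, z up, the work surface at z = 0. Lengths are in mm, angles in rad, forces in N, time in s.
With the tool pointing down it reaches from about 350 to 775 mm from the base axis. Payload 7.3 kg.
Tool frame: the origin (TCP) lies at the very end of the fingers, on their centre line; the grasp point (between the pads) lies 19 mm behind it (pinch_z is the distance from the TCP to the grasp point, in mm); z points along the fingers, y is the direction in which the jaws open and shut (so a half turn about z gives the same grasp; the last joint's range is limited). The gripper opens to 92 mm and grips with 3 to 60 N. Pads are 19 mm wide; open, the fingers measure 130 mm over their backs; the gripper's body (75 mm by 190 mm) begins 47 mm behind the grasp point.
Start: joints at [-1.307, 0.342, 1.524, -0, 1.275, -0.146], TCP at [209.197, -481.541, 226.741] pointing down, gripper open.
Joint ranges: [-2.53, 2.53], [-0.77, 2.02], [0.04, 2.7], [-1, 4.14], [0.28, 2.66], [-3.11, 3.11]. Speed limits (rad/s): [2.57, 2.57, 3.14, 3.14, 3.14, 3.14].

## Interface

Orientations are given as [roll, pitch, yaw] about the fixed x, y, z axes, in that order (R = Rz(yaw) Ry(pitch) Rx(roll)).
In Python, from plant import * gives the robot as it stands.
- The arm moves only by the tool step_arm, never from a script. Its argument "moves" is one flat list of numbers, 7 for each row, row after row: the shift along the tool's x, y, z scaled (see below), then the turn, a rotation vector about the tool's x, y, z scaled (see below), then the closure, from -1 (fully open) to 1 (shut). A call has 1 to 8 rows; each row shifts and turns the pose as measured when the row begins, along the tool's axes as they then stand; what a row does not reach is not made up. The controller multiplies each number of a shift by 2 cm and each number of a turn by 4 degrees. A row lasts 1/12 s, in which the tool goes at most 41.7 mm and 7.16 degrees, less where a joint would pass 70% of its speed; a pose out of reach is approached as far as the arm can. A call with a number of a shift or a turn outside -1 to 1 is refused whole. A call with a gripper value outside its range is refused whole. The fingers move at their own pace and stop on an object; the grip force is fixed at half the most. Time passes only in rows, so rows that do not move let the fingers close. It gives the time, the measured TCP pose, the force and the opening at its end, in the units of the state.
- get_obs(): the state, without advancing time (a new reading comes with each control period).
- capture(name): name is "scene" or "top" or "wrist"; returns the picture (420x560x3 uint8, red, green, blue); there is no depth.
- get_calibration(name): a dict with "mtx" (3x3 intrinsics, pixels), "eye" and "orientation" of the camera in the world; the wrist camera has in their place "mount" (4x4, takes a point from camera to tool coordinates, whose origin is the TCP and whose axes are the flange's). Camera axes: x right, y down, z forward; pixel columns grow to the right and rows downward; lengths in mm; the calibration is good to about 2 mm. A picture is of the moment at which its call begins: read the wrist's pose just before it. get_calibration takes no time and is no camera call.
- close_job(): hands the job in, once; it reports no verdict.
The state is a dict: "time": time; "joint_positions": joint angles; "dq": joint speeds; "tau": joint torques, N m; "tool_pos": TCP position; "tcp_rot": TCP orientation; "contact_force": force on the tool from outside, world axes, zero at the start; "moment": the same for the moment, N m; "grip_width": finger opening in mm.
Only numpy, scipy, OpenCV 4.12 (cv2) and the standard library are available. Lean on these libraries where they do the work, as an engineer would, in place of code of your own. Each camera call takes 0.05 s, during which the arm holds its last target.

## Task

The cover of the wood-chip extractor stands ajar on its sprung seal, and its wing fastener is turned the wrong way. Turn the wing clockwise until it lies in line with the two ribs on the cover, so that the cross-bar beneath it matches the slot in the frame, then press the cover down flush against the frame. Finish while still holding it pressed flush with the wing in line, because the cover springs up when let go, and leave the things lying around the extractor where they are.

Things in the scene. Friction and masses are not known exactly. Their poses are not given: they have to be found in the camera images.
- extractor: Grey steel chip extractor box, fixed, 240 mm long (x) by 210 mm wide (y). Origin: centre of its underside on the bench; x points from its low front (near the robot) to its high back, where a motor 96 mm thick sticks out 120 mm; a 60 mm round inlet sticks out 45 mm on its +y side. The frame on its open top slopes 0.2 rad, 85 mm above the bench at the front, 134 mm at the back.
- cover (a joint): Opening angle (rad) of the aluminium cover, 200 mm long, 180 wide, 5 thick, hinged at its high back edge (100 mm behind the extractor's origin, 130 mm up). 0 = flush. Its sprung seal keeps it ajar at about 0.16 (plate almost level, front edge 30 mm off the frame); at the fastener about 9 N downwards holds it flush. With the wing out of line the cross-bar stops it at about 0.11.
- fastener (a joint): Angle (rad) of the wing fastener; grows clockwise seen from above. 0 = wing across the cover (along the hinge); 1.571 = in line with the two ribs and the frame's slot (from front to hinge). It turns from -0.3 to 2.3 with no stop or click at 1.571; friction (0.08 N m) keeps it where it is left. The cross-bar passes the slot freely within about 0.15 rad of 1.571.
- fastener_grip (a point): Grip point in the wing, an upright steel plate 44 mm long, 10 thick, its top 38 mm above the cover, on a disc 32 mm wide, 4 high, 165 mm in front of the hinge on the centre line. The point is on the turning axis, 26 mm above the cover. z: turning axis, up; y: along the 44 mm; x: across the 10 mm; turns with the wing. Pressing home moves it down about 27 mm and 2 mm to the extractor's front.
- cover_press (a point): Point on the cover's top, 60 mm to the +y side of the fastener, 165 mm in front of the hinge: a bare flat place to push on. The frame moves with the cover: x to the hinge and along the ribs, y along the hinge, z out of the plate. The ribs are dark steel bars 5 mm wide, 3 high, on the centre line before and behind the wing (10 and 36 mm long).
- blank: Bystander: loose wooden blank, 150 x 36 x 30 mm, lying flat beside the extractor; origin at the centre of its underside.
- brush: Bystander: loose hand brush lying beside the extractor.
- jar: Bystander: closed amber glass jar, 60 mm across, 85 mm high, standing beside the extractor; origin at the centre of its underside.

How it is judged (in metres and radians):
On the way:
1. the wing is turned in line with the ribs while the cover is still off the frame (value of joint fastener between 1.401 and 1.741 rad and value of joint cover above 0.05 rad).
At the end, for the whole second after the job is handed in: The robot presses on the cover or its fastener with more than 2 N and keeps it flush (cover angle below 0.02 rad, about 3 mm at the front edge), with the wing within 0.17 rad of the ribs' line (value of joint cover below 0.02 rad and value of joint fastener between 1.401 and 1.741 rad and contact force between any of the fingers, the arm and cover above 2 N); the arm keeps its last pose, push and grip.
It fails at once if a bystander is pushed more than 30 mm from its place (distance of any of blank, brush, jar from where it was at the start of the episode above 0.03 m).
It fails at once if the jar is tipped over (angle between jar's own z axis and vertical above 0.5 rad).
It also fails if it takes over 35 s, if anything falls off the work surface, if the arm or the gripper's body presses on something with over 40 N, if the wrist force passes 120 N, or if a joint passes its speed limit or range.

## Working session

There is one attempt and no reset: what is moved stays moved. The work goes in short steps, Python scripts to look and compute and a tool call to move; the robot and the scene stay as the last step left them, time stands still between calls to the robot, and variables do not carry over. Pictures are saved under pics/ and viewed, and the job is handed in when it is done.

Besides the shell and the picture viewer there is one more tool, called after "Emit:" as name(argument=value, ...) on one line, values as JSON. step_arm: Moves the arm, as the interface text tells. Shifts and turns lie within -1 to 1; 1 stands for 2 cm of shift or 4 degrees of turn. Its arguments: {"type":"object","properties":{"moves":{"type":"array"}},"required":["moves"]}

```bash
ls; mkdir -p pics; python3 - <<'E'
from plant import *
import cv2
o=get_obs(); print(o)
for n in ["scene","top","wrist"]:
    c=get_calibration(n); print(n,c)
    im=capture(n); cv2.imwrite(f"pics/{n}0.png",im[:,:,::-1])
E
```

```text
pics
{'time': 0.0, 'joint_positions': array([-1.30697917e+00,  3.42722241e-01,  1.52501566e+00, -1.74659954e-05,
        1.27541768e+00, -1.45999163e-01]), 'dq': array([ 0.00011831,  0.00106276, -0.00104713,  0.00106929, -0.00088935,
        0.00033391]), 'tau': array([ 2.21046874e-03, -4.31241095e+01, -2.44217509e+01,  7.19470507e-02,
        5.59643924e-02, -1.47106834e-04]), 'tool_pos': array([ 209.08830705, -481.11628356,  226.04569908]), 'tcp_rot': array([-3.14004392e+00, -2.10852275e-04,  4.09821254e-01]), 'contact_force': array([ 0.74799588,  0.33645157, -0.07866668]), 'moment': array([ 0.00031132, -0.00743512,  0.01114011]), 'grip_width': 91.42644847595977}
scene {'mtx': array([[412.57357104,   0.        , 278.74556574],
       [  0.        , 412.57357104, 202.58032009],
       [  0.        ,   0.        ,   1.        ]]), 'eye': array([1329.13052236,  144.08136964,  708.74117805]), 'orientation': array([-2.23630892, -0.00632155,  1.6765391 ])}
top {'mtx': array([[434.93514829,   0.        , 278.87295098],
       [  0.        , 434.93514829, 210.74959907],
       [  0.        ,   0.        ,   1.        ]]), 'eye': array([ 418.33434605,   68.99050497, 1022.14654054]), 'orientation': array([-3.02738868,  0.01499137, -1.58630086])}
wrist {'mtx': array([[314.72577507,   0.        , 275.89609621],
       [  0.        , 314.72577507, 210.9954436 ],
       [  0.        ,   0.        ,   1.        ]]), 'mount': array([[ 1.12535575e-04, -9.62972020e-01, -2.69601327e-01,
         7.24936213e+01],
       [ 9.99999813e-01, -5.35783274e-05,  6.08787745e-04,
         1.94358917e-02],
       [-6.00690353e-04, -2.69601345e-01,  9.62971834e-01,
        -1.58406751e+02],
       [ 0.00000000e+00,  0.00000000e+00,  0.00000000e+00,
         1.00000000e+00]])}
```

View pics/scene0.png

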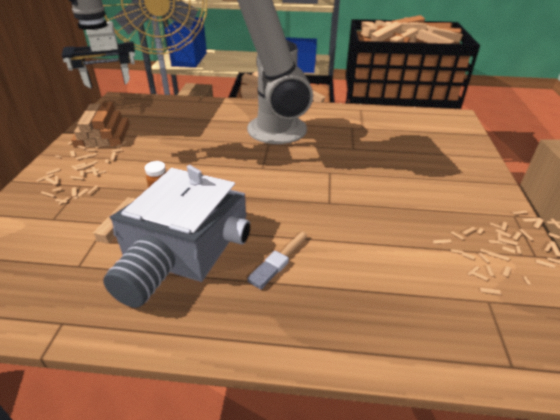

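View pics/top0.png

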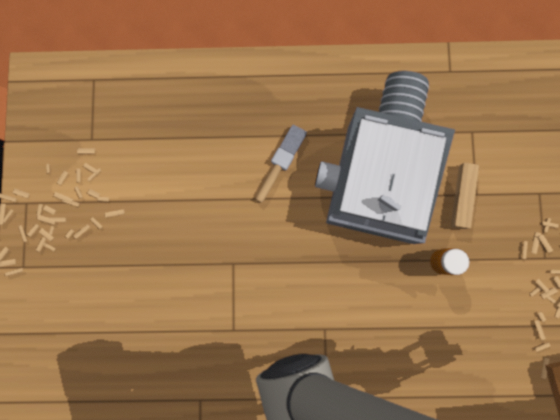

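View pics/wrist0.png

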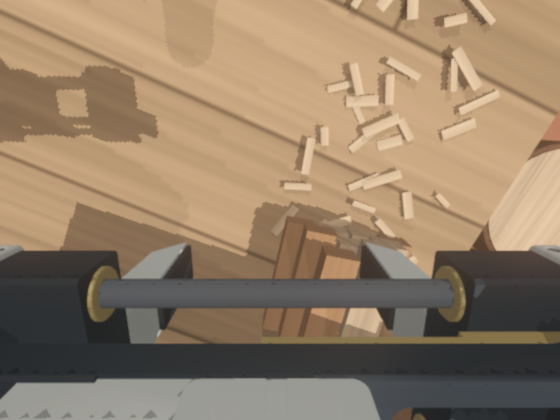

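Top view: the extractor is centred near (392,175) and yawed slightly negative. The wing is near (390,201), the jar near (452,261), the blank near (467,195) and the brush near (283,165). Next I'll enlarge the crop.

```bash
cat > h.py <<'E'
import numpy as np, cv2
from scipy.spatial.transform import Rotation as R
from plant import *
def cam(n,o=None):
    c=get_calibration(n)
    if n=="wrist":
        T=np.eye(4);T[:3,:3]=R.from_euler('xyz',o['tcp_rot']).as_matrix();T[:3,3]=o['tool_pos']
        M=T@np.array(c['mount']);return c['mtx'],M[:3,3],M[:3,:3]
    return c['mtx'],np.array(c['eye']),R.from_euler('xyz',c['orientation']).as_matrix()
def ray(C,px):
    K,e,Rm=C; d=Rm@np.linalg.inv(K)@np.array([px[0],px[1],1.]);return e,d/np.linalg.norm(d)
def onz(C,px,z):
    e,d=ray(C,px);return e+d*(z-e[2])/d[2]
def proj(C,P):
    K,e,Rm=C;q=K@(Rm.T@(np.array(P)-e));return q[:2]/q[2]
def tri(C1,p1,C2,p2):
    e1,d1=ray(C1,p1);e2,d2=ray(C2,p2)
    t=np.linalg.lstsq(np.c_[d1,-d2],e2-e1,rcond=None)[0]
    a=e1+d1*t[0];b=e2+d2*t[1];return (a+b)/2,np.linalg.norm(a-b)
def zoom(src,x0,y0,w,h,s,out):
    im=cv2.imread(src)[y0:y0+h,x0:x0+w];cv2.imwrite(out,cv2.resize(im,None,fx=s,fy=s,interpolation=cv2.INTER_CUBIC))
E
python3 - <<'E'
from h import *
zoom("pics/top0.png",310,60,190,150+65,2.7,"pics/topz.png")
zoom("pics/scene0.png",90,140,170,130,4.5,"pics/scenez.png")
E
```

```text
(no output)
```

View pics/topz.png

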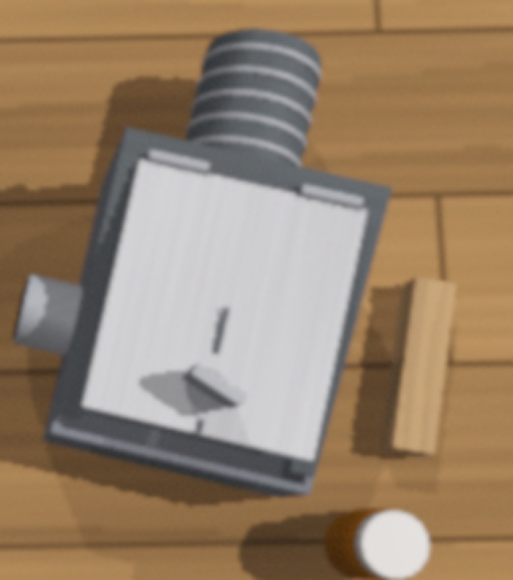

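View pics/scenez.png

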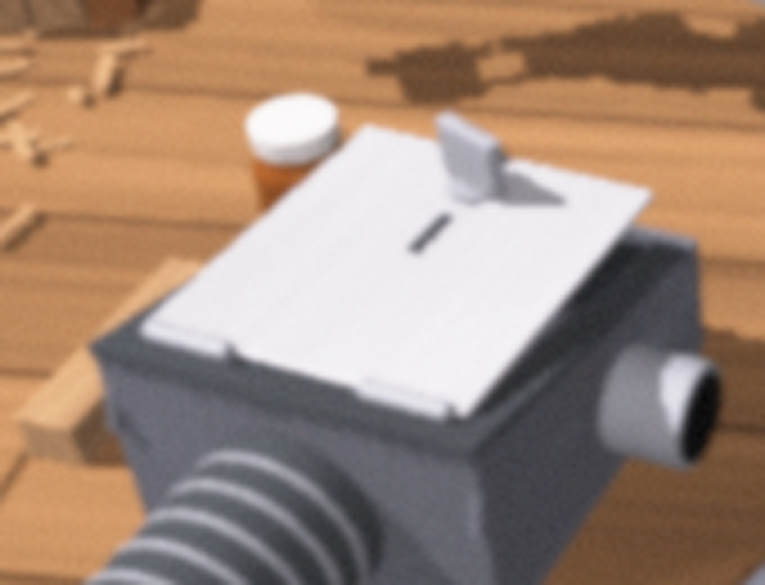

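```bash
python3 - <<'E'
from h import *
T=cam("top");S=cam("scene")
tz=lambda x,y:(310+(x+.5)/2.7-.5,60+(y+.5)/2.7-.5)
sz=lambda x,y:(90+(x+.5)/4.5-.5,140+(y+.5)/4.5-.5)
pts=dict(FL=((82,408),(650,190)),FR=((313,460),(368,126)),BL=((137,160),(462,413)),BR=((368,210),(142,325)),
 ribBackNear=((215,352),(412,250)),ribBackFar=((226,308),(449,216)),wingA=((189,364),(499,152)),wingB=((244,398),(442,114)))
for k,(a,b) in pts.items():
    P,g=tri(T,tz(*a),S,sz(*b));print(k,P.round(1),round(g,1), onz(T,tz(*a),130).round(1))
for k,a in dict(rn=(215,352),rf=(226,308),r2a=(202,420),r2b=(199,431)).items(): print(k,onz(T,tz(*a),130).round(1))
print("wing158",onz(T,tz(190,366),162),onz(T,tz(243,400),162))
E
```

```text
FL [519.4 -47.  124.5] 2.1 [518.6 -45.3 130. ]
FR [ 476.2 -219.7  125.1] 0.9 [ 476.  -218.5  130. ]
BL [713.2 -96.3 130.4] 4.2 [712.9 -94.3 130. ]
BR [ 668.9 -270.7  131. ] 0.6 [ 669.2 -271.4  130. ]
ribBackNear [ 565.4 -161.6  106.9] 15.3 [ 560.  -148.3  130. ]
ribBackFar [ 588.4 -145.1  150.8] 15.4 [ 594.1 -158.3  130. ]
wingA [ 546.3 -120.9  162. ] 0.2 [ 551.1 -128.1  130. ]
wingB [ 519.8 -158.8  165.8] 0.9 [ 524.2 -168.8  130. ]
rn [ 560.  -148.3  130. ]
rf [ 594.1 -158.3  130. ]
r2a [ 507.8 -136.1  130. ]
r2b [ 499.5 -133.5  130. ]
wing158 [ 544.81545368 -121.6748253   162.        ] [ 518.88939494 -159.42384811  162.        ]
```

Extractor yaw is about -14.6°, the fastener is near (532,-141), and the wing points at about 55.4° world, i.e. turned about 0.35 rad. The scene-view corners agree to 1–4 mm. The arm can move over now.

Emit:
step_arm(moves=[0.97,-0.41,0,0,0,-0.5,-1,0.97,-0.38,0,0,0,-0.5,-1,0.97,-0.35,0,0,0,-0.5,-1,0.97,-0.3,0,0,0,-0.5,-1,0.98,-0.27,0,0,0,-0.5,-1,1,-0.23,0,0,0,-0.5,-1,1,-0.2,0,0,0,-0.5,-1,1,-0.15,0,0,0,-0.5,-1])

```text
time: 0.82
tool_pos: [322.5, -358.2, 223.5]
tcp_rot: [-3.136, -0.001, 0.694]
contact_force: [0.1, -0.5, -0.3]
grip_width: 91.8
```

Emit:
step_arm(moves=[1,-0.1,0,0,0,-0.5,-1,1,-0.07,0,0,0,-0.5,-1,1,-0.03,0,0,0,-0.5,-1,1,0,0,0,0,-0.5,-1,1,0.03,0,0,0,-0.5,-1,1,0.07,0,0,0,-0.5,-1,0.9,0.1,0,0,0,-0.5,-1,0,0,0,0,0,0,-1])

```text
time: 1.48
tool_pos: [423.7, -249.7, 222.0]
tcp_rot: [-3.132, -0.004, 0.955]
contact_force: [-0.5, 0.7, 0.4]
grip_width: 91.4
```

```bash
python3 - <<'E'
from h import *
o=get_obs();print(o['tool_pos'],o['tcp_rot'],o['joint_positions'])
cv2.imwrite("pics/w1.png",capture("wrist")[:,:,::-1])
C=cam("wrist",o);print(proj(C,(532,-141,164)),proj(C,(545.5,-121.7,164)),proj(C,(519,-159.4,164)))
E
```

```text
[ 423.69726737 -249.66372221  221.99392448] [-3.1319324  -0.00403645  0.95528659] [-0.69062334  0.29081094  1.61228377  0.00347917  1.24843575 -0.07625172]
[319.86697164 -14.05981213] [321.18364128 -61.25869392] [318.51451447  28.22788596]
```

View pics/w1.png

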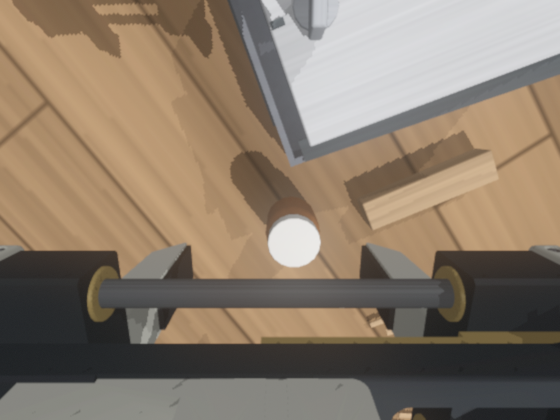

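The wing's near end is at (318,35), close to the predicted (318,28), and it stands upright in the picture, so the jaw axis is square to it. The jar is at (293,238) and the blank at (430,190).

Emit:
step_arm(moves=[1,0.16,0,0,0,0,-1,1,0.16,0,0,0,0,-1,1,0.16,0,0,0,0,-1,1,0.16,0,0,0,0,-1,0.6,0.16,0,0,0,0,-1,0,0,0,0,0,0,-1])

```text
time: 2.03
tool_pos: [488.2, -187.4, 220.9]
tcp_rot: [-3.129, 0.0, 0.944]
contact_force: [0.5, -0.1, 0.0]
grip_width: 91.8
```

```bash
python3 - <<'E'
from h import *
o=get_obs();print(o['tool_pos'],o['tcp_rot'])
cv2.imwrite("pics/w2.png",capture("wrist")[:,:,::-1])
C=cam("wrist",o);print(proj(C,(532,-141,164)),proj(C,(545.5,-121.7,164)),proj(C,(519,-159.4,164)))
E
```

```text
[ 488.19261579 -187.38416314  220.87697578] [-3.12938855e+00  3.70172830e-04  9.43658941e-01]
[289.23256872 137.14399579] [289.04304518  99.73208561] [289.2484855  170.86670944]
```

View pics/w2.png

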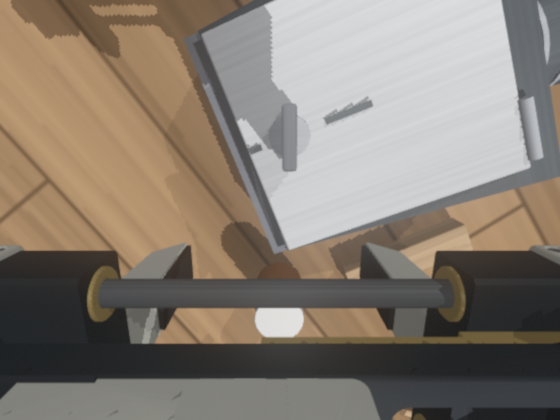

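The wing spans (290,103) to (289.5,170), matching the prediction within 1 px. The ribs are at (348,112) and (253,150).

Emit:
step_arm(moves=[1,0.15,0,0,0,0,-1,1,0.15,0,0,0,0,-1,1,0.12,0.2,0,0,0,-1,0.1,0,0.8,0,0,0,-1,0,0,0.8,0,0,0,-1,0,0,0,0,0,0,-1])

```text
time: 2.58
tool_pos: [527.9, -148.8, 184.0]
tcp_rot: [-3.13, 0.005, 0.936]
contact_force: [-0.5, 0.4, -0.4]
grip_width: 91.6
```

Emit:
step_arm(moves=[0.25,-0.03,0.6,0,0,-0.2,-1,0.2,-0.03,0.6,0,0,-0.2,-1,0,0,0.6,0,0,0,-1,0,0,0.5,0,0,0,-1,0,0,0,0,0,0,-1])

```text
time: 3.0
tool_pos: [529.3, -146.8, 138.9]
tcp_rot: [-3.132, 0.007, 0.959]
contact_force: [-0.3, -0.0, -0.5]
grip_width: 91.9
```

```bash
python3 - <<'E'
from h import *
o=get_obs();print(o['tool_pos'],o['tcp_rot'],o['contact_force'])
cv2.imwrite("pics/s2.png",capture("scene")[:,:,::-1])
zoom("pics/s2.png",90,100,170,130,4.5,"pics/s2z.png")
E
```

```text
[ 529.34229933 -146.82276399  138.89441368] [-3.1317032   0.00672859  0.95903796] [-0.27810639 -0.00912398 -0.48095701]
```

View pics/s2z.png

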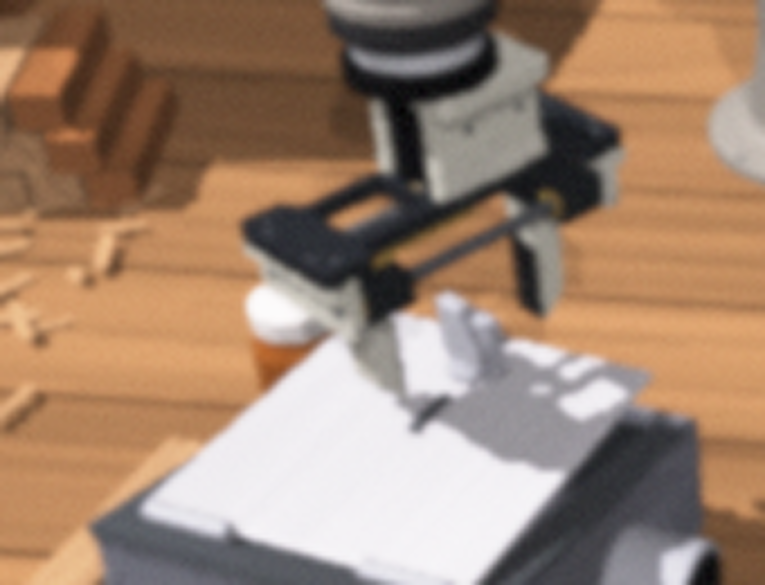

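The wing stands between the fingers. I'll centre along it and close.

Emit:
step_arm(moves=[0.35,0,0.12,0,0,0,-1,0.1,0,0,0,0,0,-1,0,0,0,0,0,0,1,0,0,0,0,0,0,1,0,0,0,0,0,0,1,0,0,0,0,0,0,1,0,0,0,0,0,0,1,0,0,0,0,0,0,1])

```text
time: 3.72
tool_pos: [537.0, -140.7, 141.3]
tcp_rot: [-3.139, 0.005, 0.958]
contact_force: [-0.4, 0.0, -0.1]
grip_width: 56.4
```

Emit:
step_arm(moves=[0,0,0,0,0,0,1,0,0,0,0,0,0,1,0,0,0,0,0,0,1,0,0,0,0,0,0,1])

```text
time: 4.05
tool_pos: [536.9, -140.7, 141.3]
tcp_rot: [-3.139, 0.005, 0.958]
contact_force: [0.4, 0.8, 0.1]
grip_width: 29.9
```

```bash
python3 - <<'E'
from h import *
o=get_obs();print(o)
E
```

```text
{'time': 4.05, 'joint_positions': array([-0.39163067,  0.47894809,  1.5598382 , -0.00539209,  1.10628628,
        0.22389197]), 'dq': array([-0.00084919,  0.0010304 ,  0.00013318,  0.00082789, -0.00116733,
        0.00039751]), 'tau': array([ 7.88266392e-03, -4.78969681e+01, -2.22370684e+01,  5.81911113e-02,
        3.49320285e-02, -3.67446155e-04]), 'tool_pos': array([ 536.91938851, -140.7282702 ,  141.33190263]), 'tcp_rot': array([-3.13926235,  0.00546613,  0.95770403]), 'contact_force': array([0.43745337, 0.7888212 , 0.06355646]), 'moment': array([ 0.00517242, -0.05162948,  0.05868533]), 'grip_width': 29.862161290013542}
```

Emit:
step_arm(moves=[-0.14,-0.2,0.25,0,0,0,1,0,0,0,0,0,0,1,0,0,0,0,0,0,1,0,0,0,0,0,0,1,0,0,0,0,0,0,1])

```text
time: 4.47
tool_pos: [532.4, -141.3, 136.5]
tcp_rot: [3.141, 0.005, 0.958]
contact_force: [-1.8, 0.5, 2.4]
grip_width: 9.9
```

```bash
python3 - <<'E'
from h import *
o=get_obs();print(o['contact_force'],o['moment'],o['tool_pos'],o['grip_width'])
E
```

```text
[-1.76852501  0.53913671  2.36997992] [-0.10662597 -0.10902015 -0.01160823] [ 532.42853512 -141.268107    136.4516221 ] 9.920950772817616
```

The wing is gripped (9.9 mm). Turn it clockwise (positive tool z).

Emit:
step_arm(moves=[0,0,0,0,0,0.5,1,0,0,0,0,0,1,1,0,0,0,0,0,1,1,0,0,0,0,0,1,1,0,0,0,0,0,1,1,0,0,0,0,0,1,1])

```text
time: 4.97
tool_pos: [532.6, -141.4, 137.7]
tcp_rot: [3.137, 0.004, 0.56]
contact_force: [-1.2, 0.2, 0.5]
grip_width: 9.7
```

Emit:
step_arm(moves=[0,0,0,0,0,1,1,0,0,0,0,0,1,1,0,0,0,0,0,1,1,0,0,0,0,0,1,1,0,0,0,0,0,1,1,0,0,0,0,0,1,1,0,0,0,0,0,1,1,0,0,0,0,0,1,1])

```text
time: 5.63
tool_pos: [532.6, -141.4, 137.8]
tcp_rot: [3.135, 0.001, -0.026]
contact_force: [-0.5, 0.4, 0.5]
grip_width: 10.2
```

Now at -1.5°, with about 13° left.

Emit:
step_arm(moves=[0,0,0,0,0,1,1,0,0,0,0,0,1,1,0,0,0,0,0,0.8,1,0,0,0,0,0,0,1])

```text
time: 5.97
tool_pos: [532.6, -141.4, 137.7]
tcp_rot: [3.135, -0.001, -0.235]
contact_force: [-0.8, -0.5, 1.1]
grip_width: 9.9
```

```bash
python3 - <<'E'
from h import *
o=get_obs();print(o['tool_pos'],o['tcp_rot'],o['contact_force'])
for n in ("wrist","scene","top"): cv2.imwrite(f"pics/{n}3.png",capture(n)[:,:,::-1])
zoom("pics/scene3.png",90,100,170,130,4.5,"pics/scene3z.png")
E
```

```text
[ 532.61357589 -141.43364539  137.67370476] [ 3.13539685e+00 -5.62559274e-04 -2.34569371e-01] [-0.84408993 -0.46826499  1.12457174]
```

View pics/wrist3.png

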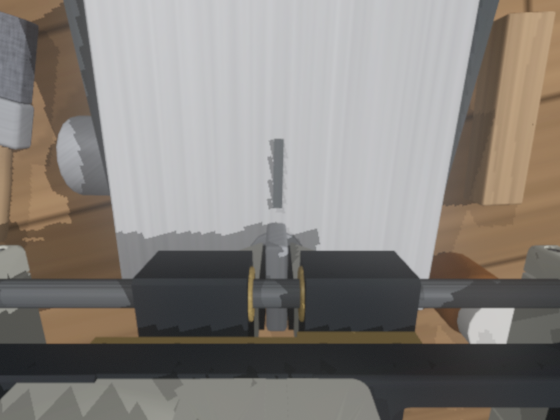

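View pics/scene3z.png

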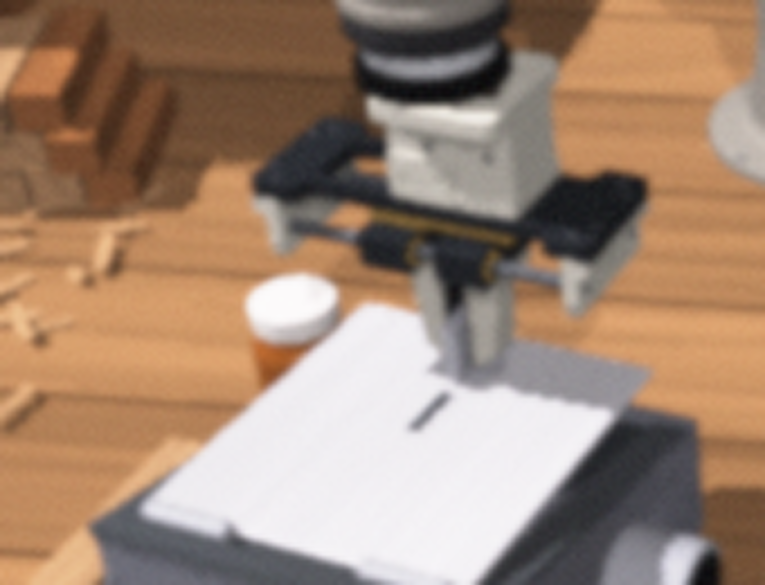

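The rib at (278,140–205) and the wing at (277,215–330) line up. I'll trim 1° more, then press down in small steps, pitching with the cover.

Emit:
step_arm(moves=[0,0,0,0,0,0.3,1,0,0,0.3,0,0.4,0,1,0,0,0.3,0,0.4,0,1,-0.02,0,0.3,0,0.4,0,1])

```text
time: 6.45
tool_pos: [532.5, -141.4, 120.8]
tcp_rot: [3.135, -0.086, -0.251]
contact_force: [-1.7, 0.9, 8.3]
grip_width: 9.7
```

```bash
python3 - <<'E'
from h import *
o=get_obs();print(o['tool_pos'],o['tcp_rot'],o['contact_force'],o['moment'])
E
```

```text
[ 532.54013469 -141.43719815  120.79971714] [ 3.13529603 -0.08601563 -0.25056109] [-1.7216809   0.90868273  8.34971569] [ 0.28940761 -0.19121821  0.04869736]
```

Emit:
step_arm(moves=[-0.02,0,0.25,0,0.4,0,1,-0.02,0,0.25,0,0.4,0,1,0,0,0.1,0,0.2,0,1])

```text
time: 6.7
tool_pos: [533.4, -141.7, 110.8]
tcp_rot: [3.135, -0.163, -0.25]
contact_force: [-1.5, 0.9, 7.8]
grip_width: 9.6
```

```bash
python3 - <<'E'
from h import *
o=get_obs();print(o['tool_pos'],o['tcp_rot'],o['contact_force'],o['moment'])
cv2.imwrite("pics/scene4.png",capture("scene")[:,:,::-1])
zoom("pics/scene4.png",90,100,170,130,4.5,"pics/scene4z.png")
E
```

```text
[ 533.38245101 -141.65437673  110.81690512] [ 3.13468628 -0.16319416 -0.24976004] [-1.52983958  0.85664397  7.83464037] [0.35589336 0.52549462 0.01262119]
```

View pics/scene4z.png

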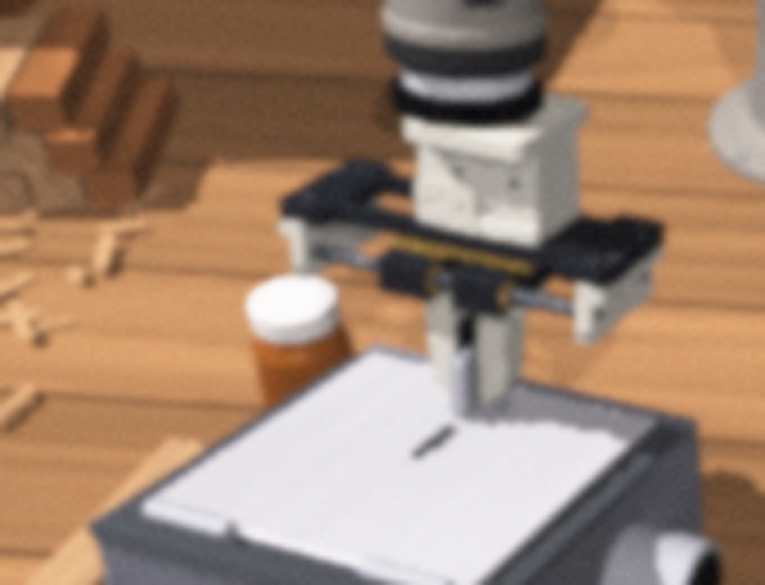

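The cover is nearly down in the frame. I'll push on until the force rises, which shows it's seated.

Emit:
step_arm(moves=[0,0,0.15,0,0.1,0,1,0,0,0.15,0,0,0,1])

```text
time: 6.92
tool_pos: [533.9, -141.8, 108.1]
tcp_rot: [3.134, -0.173, -0.249]
contact_force: [-15.5, 4.3, 37.2]
grip_width: 10.1
```

Seated: the force jumped to 37 N. I'll ease to a moderate hold.

Emit:
step_arm(moves=[-0.02,0,0.06,0,0,0,1,0,0,0.06,0,0,0,1])

```text
time: 7.08
tool_pos: [533.7, -141.7, 108.8]
tcp_rot: [3.134, -0.175, -0.249]
contact_force: [-4.3, 0.5, 7.0]
grip_width: 9.6
```

```bash
python3 - <<'E'
from h import *
o=get_obs();print(o['tool_pos'],o['tcp_rot'],o['contact_force'],o['moment'],o['grip_width'])
for n in ("wrist","scene"): cv2.imwrite(f"pics/{n}5.png",capture(n)[:,:,::-1])
o=get_obs();print(o['contact_force'],o['tool_pos'])
zoom("pics/scene5.png",90,100,170,130,4.5,"pics/scene5z.png")
E
```

```text
[ 533.73379622 -141.74594461  108.78241922] [ 3.13366882 -0.17492469 -0.2489068 ] [-4.33160598  0.49696809  6.96204743] [ 0.40190715  0.69173004 -0.06078821] 9.624767850490517
[-3.77535819  0.49540768  7.28021225] [ 533.75945266 -141.76012281  108.55962003]
```

View pics/scene5z.png

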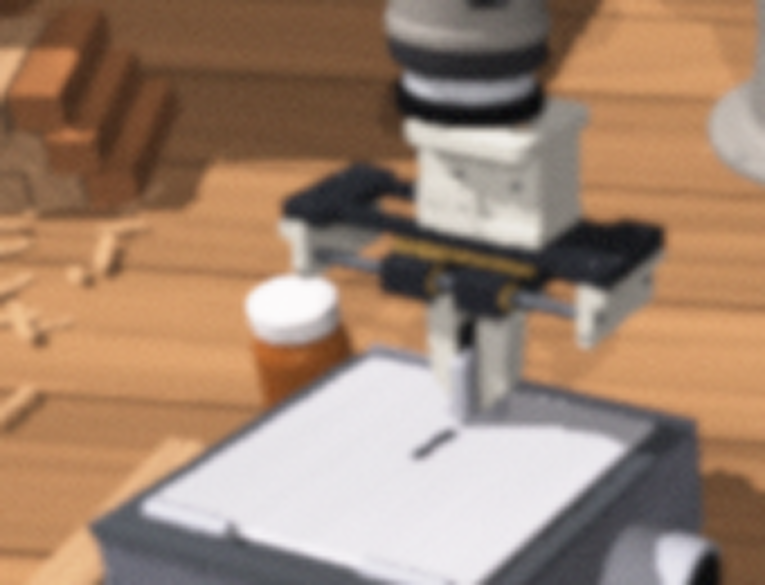

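View pics/wrist5.png

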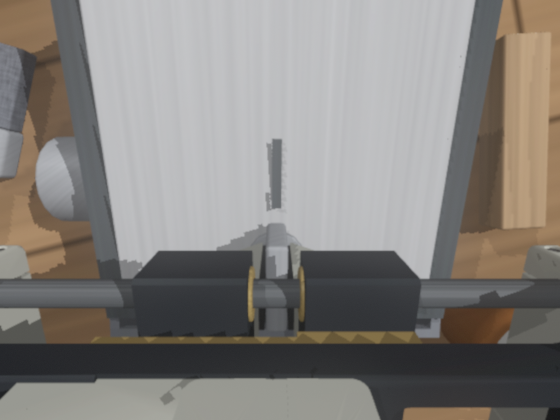

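The wing is in line and the cover is in the frame, but 7 N is below the 9 N needed, so the hold should be firmer.

Emit:
step_arm(moves=[0,0,0.13,0,0,0,1])

```text
time: 7.27
tool_pos: [533.9, -141.8, 108.1]
tcp_rot: [3.133, -0.175, -0.249]
contact_force: [-15.8, 4.7, 36.0]
grip_width: 10.2
```

```bash
python3 - <<'E'
from h import *
for i in range(3):
    cv2.imwrite(f"pics/scene6.png",capture("scene")[:,:,::-1])
    o=get_obs();print(o['contact_force'],o['tool_pos'],o['tcp_rot'],o['grip_width'])
E
```

```text
[-8.53765551  2.62432446 19.96824043] [ 533.88728684 -141.795013    108.2804034 ] [ 3.13335372 -0.1754713  -0.24857188] 9.662063110478261
[-10.11693637   3.70997583  21.37381784] [ 533.8876531  -141.7698158   108.25041768] [ 3.13337577 -0.17554898 -0.24854893] 10.020382904263885
[-9.95220425  2.89571166 20.97192575] [ 533.88348295 -141.78743829  108.2514613 ] [ 3.13338767 -0.17556739 -0.24861764] 9.845311784740687
```

The hold is steady at about 21 N against a hard stop, with 29 mm of travel (a blocked cross-bar would have stopped it near 8 mm). Handing in.

```bash
python3 - <<'E'
from plant import *
print(close_job())
E
```

```text
the job is handed in; nothing more can be done
None
```

I gripped the wing and turned it about 69° clockwise while the cover was still ajar. I then pressed the cover home while pitching the tool with it, and handed the job in at about 7.4 s, still gripping and pressing.

- **Wing:** the final tool yaw is -0.249 rad against about -0.254 rad for the ribs' line, and the wrist picture showed wing and rib in one line.
- **Cover:** the TCP went down about 29 mm to a hard stop, against 27 mm expected for flush. The scene picture showed the plate lying in the frame. The joint angles themselves can't be read, so flushness rests on the travel, the force and the pictures.
- **Force:** the hold was steady at about 21 N upward over the last three readings. It had briefly read 37 N and 36 N while pressing, close to the 40 N limit on the arm and gripper body, though the contact was at the fingers. An eased hold of 7 N was under the 9 N needed, so I pressed again.
- **Bystanders:** the jar and blank looked undisturbed in the pictures. I didn't measure any bystander's position at the end.

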